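# Take the flat battery pack out of the larynx model's light stand

### The job

The light stand under the larynx has a flat battery. Press the release tab of the battery cover in towards its grip rib, pivot the cover out of the sloping front by its lower edge and lay it flat, outer side up, in the middle of the mat; then lift out the battery pack and lay it the right way up, right down in the charger's bay, either end first. Set things down, do not drop them, and leave the larynx, pelvis, tongue and kneecap models as they stand.

Things in the scene. Friction and masses are not known exactly. Their poses are not given: they have to be found in the camera images.
- stand: White plastic light stand, fixed: 257 mm deep (x), 240 mm wide (y); low upright front 48 mm high, then a face sloping up away from the robot at 32 degrees (156 mm long up the slope), then a level deck 125 mm deep, 131 mm high, carrying the larynx and kneecap. Origin: centre of its underside; x away from its front, z up.
- bay: Opening in the stand's sloping face with the battery compartment behind. Origin: its centre, level with the face; x up the slope, z out of the face (32 degrees off vertical, towards the robot), y level. Opening: x -52 to 52, y -67 to 67 mm. Upper and lower borders are lips 4 mm thick, hollow behind out to x = +-62. Floor at z = -46. Ledges at z = -10 along both ends (|y| 57 to 67) carry the cover.
- cover: Grey plastic snap-in battery cover, about 0.12 kg. Its frame equals the bay's when fitted: origin centre of its outer face, z outwards, x up the slope. Plate x -51.5 to 49, y -65 to 65, z -5 to 0 mm; flanges below reach z = -10, on which it stands level when laid down. A fixed grip rib stands on it: x -14 to -8, y -36 to 36, z 0 to 26 mm. The tab slides between its lower edge and this rib.
- release_tab (a joint): Slide of the cover's spring tab, m: 0 out (latched), 0.007 fully in; grows as it moves along the cover's +x towards the rib; springs back when let go (4 N at the start, 12 N fully in). From 0.0055 its tooth is clear of the lower lip. The tab is an upright blade: when out x -46 to -40, y -26 to 26, z 0 to 26 mm, so tab and rib are 38 mm over their outsides, 31 mm when squeezed together.
- cover_top (a point): Middle of the cover's upper edge, on its outer face (cover x = 49 mm). Two lugs here (to x = 57, z -10 to -6 mm) are hooked behind the upper lip, so this edge is the pivot (axis along y near bay x = 52, z = -4): with the tab held in, the lower edge swings out; after about 0.4 rad the lugs come free by drawing the cover 10 mm or more along its own -x.
- cover_low (a point): Middle of the cover's lower edge, on its outer face (cover x = -51.5 mm). Here the tab's tooth (40 mm wide) is hooked 5 mm behind the lower lip.
- pack: Black battery pack, block 100 mm (y) by 36 (x) by 32 high, 0.16 to 0.29 kg, both ends alike; z out of its upper side, which has a grey panel. Origin: centre of its underside. Lies on the bay's floor, tilted like the bay, between low stops (10 mm high, |y| 34 to 50, |x| 20 to 25 mm) and end stops 12 mm high; beside its middle the floor is free for fingers.
- charger: Dark grey drop-in charger, 90 mm (x) by 150 (y), fixed. Origin: centre of its underside, z up. Its bay, open at the top, is centred on the origin: floor at z = 14 mm, 48 mm (x) by 112 mm (y); end walls to z = 30; side walls to z = 26 (6 mm thick), each with a finger gap 58 mm wide at its middle. The pack's long side goes along y.
- mat: Grey felt mat, 150 mm (x) by 180 mm (y), 3 mm thick, fixed. Origin: centre of its underside.
- larynx: Frosted resin larynx model, 126 mm high, round foot of 34 mm radius, loose on the stand's deck behind the sloping face. Origin: centre of its underside.
- pelvis: Red-and-blue plastic pelvis half on a black base 115 by 98 mm, 177 mm high and 155 mm wide (its x -91 to 64), loose. Origin: centre of its underside.
- tongue: Pink plastic tongue model, 120 mm long (x), 62 mm wide, 66 mm high, loose. Origin: under its middle.
- kneecap: Smooth ivory plastic kneecap, 72 mm long, 64 mm wide, 27 mm high, loose, beside the larynx on the stand's deck. Origin: centre of its underside.
Not all that is in view belongs to the job. Of the things shaped like the mat, the grey one is meant.

How it is judged:
By the outcome, as a careful person would: the job done as asked, in the order asked, and still so for the second after the job is handed in, with the robot touching nothing.
It also fails if it takes over 58 s, if anything falls off the work surface, if the arm or the gripper's body presses on something with over 40 N, if the wrist force passes 120 N, or if a joint passes its speed limit or range.

### The arm

A 6-joint arm with a two-finger parallel gripper is mounted at the origin on the work surface. World frame = base frame: x ahead of the robot, y to its left, z up, the work surface at z = 0. Lengths are in m, angles in rad, forces in N, time in s.
With the tool pointing down it reaches from about 0.35 to 0.975 m from the base axis. Payload 17.4 kg.
Tool frame: the origin (TCP) lies midway between the tips of the shut fingers; the grasp point (between the pads) lies arm.grip_depth behind it (arm.grip_depth is the distance from the TCP to the grasp point, in m); z points along the fingers, y is the line along which they close (so a half turn about z gives the same grasp; the last joint's range is limited). The gripper opens to 85 mm and grips with 20 to 120 N. Pads are 22 mm wide; open, the fingers measure 114 mm over their backs; the gripper's body (76 mm by 85 mm) begins 54 mm behind the grasp point. The pads swing forward as they close: fully open they stand 13 mm farther back than shut.
Start: joints at [-1.207, 0.116, 1.442, -0, 1.584, -0.038], TCP at [0.264, -0.621, 0.201] pointing down, gripper open.
Joint ranges: [-2.83, 2.83], [-0.83, 2.19], [0.07, 2.5], [-1.14, 4.28], [0.01, 3], [-2.97, 2.97]. Speed limits (rad/s): [1.89, 1.89, 2.22, 3.14, 3.14, 3.14].

### API

Orientations are given as a unit quaternion [x, y, z, w].
In Python, from cell import sensors, cams, ticket, arm gives the robot as it stands.
- The arm moves only by the tool carry_out, never from a script. Its argument "moves" is a list of rows, each a list of 3 entries, a list of its own where there are three numbers: the shift along the world's x, y, z scaled (see below), then the turn, a rotation vector about the world's x, y, z scaled (see below), then the closure, from -1 (fully open) to 1 (shut), so that 0 is half open. In form: [[[tx, ty, tz], [wx, wy, wz], hand], ...]. A call has 1 to 12 rows; each row is the pose to reach, as a shift and turn from the pose commanded when the call began; what a row does not reach only later rows make up. The controller multiplies each number of a shift by 80 mm and each number of a turn by 60 degrees. A row lasts 1/8 s, in which the tool goes at most 62.5 mm and 10.7 degrees, less where a joint would pass 70% of its speed; a pose out of reach is approached as far as the arm can. A call with a number of a shift or a turn outside -1 to 1 is refused whole. A call with a gripper value outside its range is refused whole. The fingers move at their own pace and stop on an object; the grip force is fixed at half the most. Time passes only in rows, so rows that repeat a pose let the fingers close. It gives the time, the measured TCP pose, the force, the opening and the grip force at its end, in the units of the state.
- sensors.get_obs(): the state, without advancing time (a new reading comes with each control period).
- cams.capture(name): name is "scene" or "top"; returns a dict with "frame" (400x640x3 uint8, red, green, blue), "z_map" (400x640 float32, m along the optical axis (not along the pixel's ray), 0 where there is no reading), "intrinsics" (3x3 intrinsics, pixels), "cam_to_world" (4x4, takes a point from camera to world coordinates). Camera axes: x right, y up, looking along -z (the intrinsics and any distortion apply to the point x, -y, -z); pixel columns grow to the right and rows downward; lengths in m; the calibration is good to about 2 mm. A picture is of the moment at which its call begins.
- ticket.close_job(): hands the job in; it is judged then, once.
The state is a dict: "clock": time; "joint_positions": joint angles; "qvel": joint speeds; "effort": joint torques, N m; "position": TCP position; "ee_rot": TCP orientation; "contact_force": force on the tool from outside, world axes, zero at the start; "ft_torque": the same for the moment, N m; "finger_gap": opening from 0.0 (shut) to 1.0 (fully open); "grip_force": force on a finger pad.
Only numpy, scipy, OpenCV 4.12 (cv2) and the standard library are available. Lean on these libraries where they do the work, as an engineer would, in place of code of your own. Each camera call takes 0.05 s, during which the arm holds its last target. There are 200 camera calls.

## Working session

There is one attempt and no reset: what is moved stays moved. The work goes in short steps, Python scripts to look and compute and a tool call to move; the robot and the scene stay as the last step left them, time stands still between calls to the robot, and variables do not carry over. Pictures are saved under pics/ and viewed, at most 10 in all, crops included, and the job is handed in when it is done.

Besides the shell and the picture viewer there is one more tool, called after "Request:" as name([rows], argument=value, ...), one row to a line, values as JSON. carry_out: Moves the arm, as the interface text tells. Shifts and turns lie within -1 to 1; 1 stands for 80 mm of shift or 60 degrees of turn. Its arguments: {"type":"object","properties":{"moves":{"type":"array","items":{"type":"array"}}},"required":["moves"]}

```bash
mkdir -p pics; ls; cat > h.py <<'E'
import numpy as np, cv2
from cell import sensors, cams, ticket, arm
def cap(n):
    c=cams.capture(n); return c['frame'],c['z_map'],np.array(c['intrinsics']),np.array(c['cam_to_world'])
def cloud(z,K,T):
    v,u=np.mgrid[:z.shape[0],:z.shape[1]]
    P=np.stack([(u-K[0,2])/K[0,0]*z,-(v-K[1,2])/K[1,1]*z,-z],-1)
    W=P@T[:3,:3].T+T[:3,3]; W[z==0]=np.nan; return W
E
python3 - <<'E'
from h import *
print(arm.grip_depth, sensors.get_obs())
for n in('scene','top'):
    f,z,K,T=cap(n); cv2.imwrite(f'pics/{n}0.png',f[:,:,::-1]); np.savez(f'{n}0.npz',f=f,z=z,K=K,T=T)
    print(n,K,T.round(3),(z==0).mean())
E
```

```text
pics
0.0187 {'clock': 0.0, 'joint_positions': array([-1.20681341e+00,  1.16459447e-01,  1.44229445e+00, -1.93633578e-05,
        1.58400616e+00, -3.78065483e-02]), 'qvel': array([-0.00048678, -0.00033201, -0.00100553,  0.0005038 ,  0.0017912 ,
        0.00010109]), 'effort': array([ 7.42725733e-04, -7.31985855e+01, -6.32491922e+01,  1.89808054e-05,
        6.39794729e-03,  4.20353672e-05]), 'position': array([ 0.26386567, -0.62102712,  0.20036197]), 'ee_rot': array([ 9.79888287e-01,  1.99545996e-01, -1.04325763e-04, -5.74383845e-04]), 'contact_force': array([ 0.13197732, -0.72602772, -0.1639948 ]), 'ft_torque': array([-0.01516579,  0.0016748 , -0.03923193]), 'grip_force': 0.0, 'finger_gap': 0.9938955681194171}
scene [[391.05060315   0.         321.89024302]
 [  0.         391.05060315 196.53791341]
 [  0.           0.           1.        ]] [[ 0.125 -0.835  0.537  1.093]
 [ 0.992  0.099 -0.078 -0.006]
 [ 0.012  0.542  0.84   0.977]
 [ 0.     0.     0.     1.   ]] 0.00391796875
top [[441.39418134   0.         324.61447831]
 [  0.         441.39418134 200.75242173]
 [  0.           0.           1.        ]] [[-0.018  0.982 -0.186  0.278]
 [-1.    -0.017  0.007  0.102]
 [ 0.004  0.186  0.982  1.479]
 [ 0.     0.     0.     1.   ]] 0.0039296875
```

View pics/top0.png

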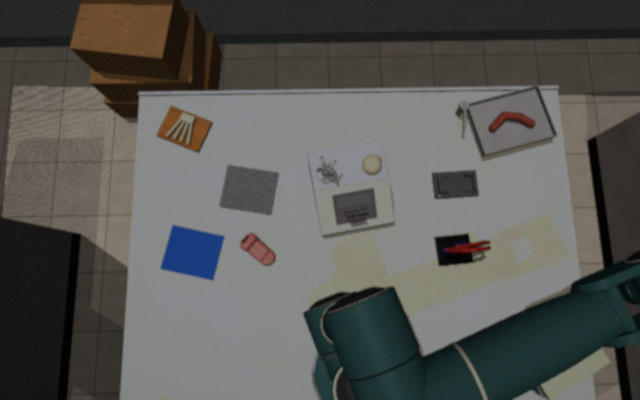

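View pics/scene0.png

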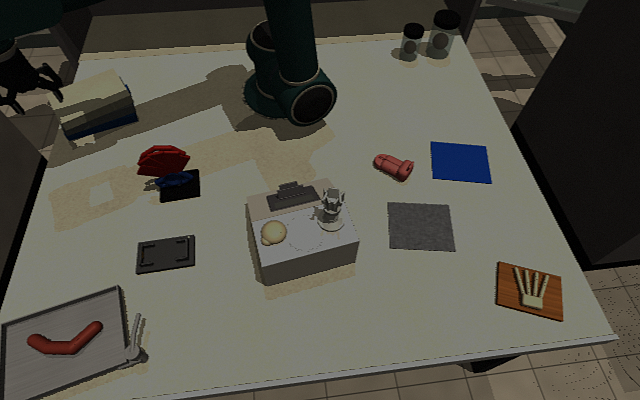

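Top view: grey mat (249,190), decoy blue mat (193,252). Stand (350,190) with the cover (355,208), tab and rib on it. Charger (455,184), decoy grey tray (510,122). Pelvis (460,250), tongue (258,250). I choose the grey felt mat and the dark charger with the finger gaps. Next I measure and make one crop.

```bash
python3 - <<'E'
from h import *
D={n:np.load(n+'0.npz') for n in('top','scene')}
d=D['top'];f=d['f'];W=cloud(d['z'],d['K'],d['T']);hsv=cv2.cvtColor(f,cv2.COLOR_RGB2HSV)
cv2.imwrite('pics/crop0.png',cv2.resize(f[130:250,210:490,::-1],None,fx=2.8,fy=2.8,interpolation=cv2.INTER_CUBIC))
g=hsv[:,:,2]
def rect(mask,name,h,d=d):
    n,l,s,c=cv2.connectedComponentsWithStats(mask.astype(np.uint8)); i=1+np.argmax(s[1:,4])
    m=l==i; vv,uu=np.nonzero(m)
    K,T=d['K'],d['T']; R=np.stack([(uu-K[0,2])/K[0,0],-(vv-K[1,2])/K[1,1],-np.ones(len(uu))],-1)@T[:3,:3].T
    P=T[:3,3]+R*((h-T[2,3])/R[:,2])[:,None]
    r=cv2.minAreaRect((P[:,:2]*1000).astype(np.float32)); Wz=cloud(d['z'],K,T)[m]
    print(name,s[i],np.round(r[0],1),np.round(r[1],1),round(r[2],2),'z',np.nanmedian(Wz[:,2]).round(4))
def win(u0,u1,v0,v1):
    m=np.zeros(g.shape,bool); m[v0:v1,u0:u1]=1; return m
rect(win(210,285,155,220)&(g<130),'mat',.003)
rect(win(425,485,160,205)&(g<110),'charger',.03)
# stand
Z=W[:,:,2]; sw=win(300,400,135,245)&(Z>.03)
deck=sw&(abs(Z-.131)<.005); rect(deck,'deck',.131)
# also from the scene camera
d2=D['scene'];W2=cloud(d2['z'],d2['K'],d2['T'])
for nm,w in(('top',W),('scene',W2)):
    P=w.reshape(-1,3); P=P[~np.isnan(P[:,0])]
    c=P[(abs(P[:,2]-.09)<.035)&(P[:,0]>.3)&(P[:,0]<.75)&(abs(P[:,1])<.2)]
    # plane ransac
    best=None;rng=np.random.default_rng(0)
    for _ in range(300):
        a=c[rng.choice(len(c),3,replace=False)];nn=np.cross(a[1]-a[0],a[2]-a[0]);nn/=np.linalg.norm(nn)+1e-12
        if nn[2]<0:nn=-nn
        if nn[2]<.7 or nn[2]>.95: continue
        k=abs((c-a[0])@nn)<.003
        if best is None or k.sum()>best.sum():best=k
    q=c[best];m=q.mean(0);nn=np.linalg.svd(q-m,full_matrices=False)[2][2];nn*=np.sign(nn[2])
    print(nm,'slope n',nn.round(3),'tilt',np.degrees(np.arccos(nn[2])).round(1),'yaw',np.degrees(np.arctan2(-nn[1],-nn[0])).round(1),'pt',m.round(4),len(q))
# stand footprint above 30mm
for nm,w in(('top',W),('scene',W2)):
    P=w.reshape(-1,3);P=P[~np.isnan(P[:,0])]
    q=P[(abs(P[:,2]-.131)<.004)&(abs(P[:,1])<.3)&(P[:,0]>.4)&(P[:,0]<.9)]
    r=cv2.minAreaRect((q[:,:2]*1000).astype(np.float32));print(nm,'deck',np.round(r[0],1),np.round(r[1],1),round(r[2],2),len(q))
E
```

```text
mat [ 219  164   61   52 2435] [601.6 348.6] [186.6 156.5] 79.82 z 0.0034
charger [ 432  170   47   29 1212] [ 602.7 -347.9] [ 93.3 151.9] 3.17 z 0.0149
deck [ 307  140   83   54 2225] [641.1  16.7] [140.9 239.6] 9.58 z 0.1312
top slope n [-0.517 -0.092  0.851] tilt 31.7 yaw 10.1 pt [ 0.5256 -0.0018  0.0917] 1843
scene slope n [-0.521 -0.088  0.849] tilt 31.9 yaw 9.5 pt [ 0.5282 -0.0195  0.0932] 1466
top deck [641.4  16.6] [141.9 239.9] 9.54 2011
scene deck [642.8  16.4] [132.6 239.8] 9.69 3418
```

View pics/crop0.png

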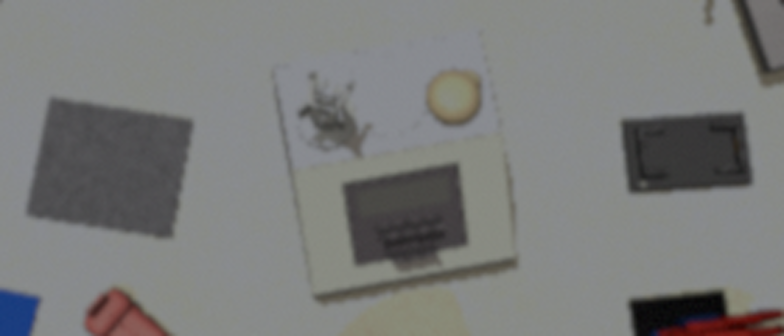

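The crop shows the mat (110,168), cover (405,213) with rib and tab near (412,230), and the charger with finger gaps (687,152). The choice matches the description. Next I find the cover in the slope plane, and the rib from points above it.

```bash
python3 - <<'E'
from h import *
D={n:np.load(n+'0.npz') for n in('top','scene')}
yaw=np.radians(9.6);t=np.radians(32)
y=np.array([-np.sin(yaw),np.cos(yaw),0]);n=np.array([-np.sin(t)*np.cos(yaw),-np.sin(t)*np.sin(yaw),np.cos(t)]);x=np.cross(y,n)
R=np.stack([x,y,n],1); O=np.array([.526,-.005,.0922])
for nm in D:
    d=D[nm];f=d['f'];W=cloud(d['z'],d['K'],d['T']);L=(W-O)@R;g=f.max(2)
    near=(abs(L[:,:,0])<.09)&(abs(L[:,:,1])<.13)
    fl=near&(abs(L[:,:,2])<.005);w=fl&(g>120)
    print(nm,'face z med',np.median(L[w][:,2]).round(4))
    # cast on plane
    v,u=np.mgrid[:400,:640];K,T=d['K'],d['T']
    r=np.stack([(u-K[0,2])/K[0,0],-(v-K[1,2])/K[1,1],-np.ones(u.shape)],-1)@T[:3,:3].T
    P=T[:3,3]+r*(((O-T[:3,3])@n)/(r@n))[...,None];Q=(P-O)@R
    m=fl&(g<np.median(g[w])*.78)
    q=Q[m]
    for k in(0,1):print('cover',k,np.percentile(q[:,k],[0,1,3,97,99,100]).round(4))
    print(cv2.minAreaRect((q[:,:2]*1000).astype(np.float32)))
    h=near&(L[:,:,2]>.022)&(L[:,:,2]<.035)&(L[:,:,0]<.03)
    q=L[h];print('tops',len(q));
    print(np.histogram(q[:,0],np.arange(-.08,.03,.005)),np.percentile(q[:,1],[1,5,50,95,99]).round(4),q[:,2].max())
    for lo,hi in((-.07,-.045),(-.035,-.01)):
        k=q[(q[:,0]>lo)&(q[:,0]<hi)]
        if len(k):print(lo,len(k),k[:,0].mean(),k[:,1].min(),k[:,1].max(), np.median(k[:,2]))
E
```

```text
top face z med -0.0003
cover 0 [-0.0827 -0.0705 -0.0655  0.043   0.0453  0.0874]
cover 1 [-0.0654 -0.0635 -0.0602  0.0638  0.0665  0.0694]
((2.1648941040039062, 1.8870773315429688), (134.91891479492188, 169.92828369140625), 89.63472747802734)
tops 84
(array([ 0,  0,  0,  0,  0,  2, 23, 10,  0,  0,  0,  0, 19, 30,  0,  0,  0,
        0,  0,  0,  0]), array([-8.0000000e-02, -7.5000000e-02, -7.0000000e-02, -6.5000000e-02,
       -6.0000000e-02, -5.5000000e-02, -5.0000000e-02, -4.5000000e-02,
       -4.0000000e-02, -3.5000000e-02, -3.0000000e-02, -2.5000000e-02,
       -2.0000000e-02, -1.5000000e-02, -1.0000000e-02, -5.0000000e-03,
        6.9388939e-17,  5.0000000e-03,  1.0000000e-02,  1.5000000e-02,
        2.0000000e-02,  2.5000000e-02])) [-0.0319 -0.0261  0.002   0.0287  0.0352] 0.032703477763465806
-0.07 25 -0.04734169468268636 -0.021865444662268262 0.026629889703828638 0.02573126011446876
-0.035 49 -0.01431090177265897 -0.03232189085452676 0.03575901939118032 0.025310317570045628
scene face z med -0.0004
cover 0 [-0.0799 -0.0594 -0.0547  0.0698  0.0777  0.0895]
cover 1 [-0.1181 -0.
[... 195 characters left out ...]
,  0,  9, 37, 12,  0,  0,  0,
        0,  0,  0,  0]), array([-8.0000000e-02, -7.5000000e-02, -7.0000000e-02, -6.5000000e-02,
       -6.0000000e-02, -5.5000000e-02, -5.0000000e-02, -4.5000000e-02,
       -4.0000000e-02, -3.5000000e-02, -3.0000000e-02, -2.5000000e-02,
       -2.0000000e-02, -1.5000000e-02, -1.0000000e-02, -5.0000000e-03,
        6.9388939e-17,  5.0000000e-03,  1.0000000e-02,  1.5000000e-02,
        2.0000000e-02,  2.5000000e-02])) [-0.0319 -0.0271  0.0012  0.0286  0.0336] 0.027737882849601103
-0.07 42 -0.048997863177460216 -0.02245785511342969 0.026301595655320562 0.025644104020880187
-0.035 58 -0.017011391624381297 -0.03302209582856497 0.03476922189512461 0.02560279649075254
```

```bash
cat >> h.py <<'E'
from scipy.spatial.transform import Rotation as Rot
yaw=np.radians(9.6);t=np.radians(32)
_y=np.array([-np.sin(yaw),np.cos(yaw),0]);_n=np.array([-np.sin(t)*np.cos(yaw),-np.sin(t)*np.sin(yaw),np.cos(t)])
RB=np.stack([np.cross(_y,_n),_y,_n],1); OB=np.array([.526,-.005,.0922])+RB@[-.0047,.0015,0]
def toolR(ydir,z):  # tool y along ydir, z along z
    z=np.array(z,float);z/=np.linalg.norm(z);yy=ydir-z*(ydir@z);yy/=np.linalg.norm(yy);return np.stack([np.cross(yy,z),yy,z],1)
def state():
    o=sensors.get_obs();return np.array(o['position']),Rot.from_quat(o['ee_rot']),o
def mv(p,R,name=''):
    q,r,o=state();print(name,'shift',((p-q)/.08).round(3),'turn',((Rot.from_matrix(R)*r.inv()).as_rotvec()/np.radians(60)).round(4))
E
python3 - <<'E'
from h import *
print(OB,RB.round(3))
RG=toolR(RB[:,0],-RB[:,2])
for z in(.08,.0):
    p=OB+RB@[-.0235,0,z];print(p.round(4));mv(p,RG,str(z))
RV=toolR(np.array([np.cos(yaw),np.sin(yaw),0]),[0,0,-1]);mv(OB,RV,'vert')
E
```

```text
[ 0.52181984 -0.00418572  0.08970938] [[ 0.836 -0.167 -0.522]
 [ 0.141  0.986 -0.088]
 [ 0.53   0.     0.848]]
[ 0.4604 -0.0146  0.1451]
0.08 shift [ 2.456  7.581 -0.692] turn [-0.2762 -0.5047  1.2407]
[ 0.5022 -0.0075  0.0773]
0.0 shift [ 2.978  7.669 -1.54 ] turn [-0.2762 -0.5047  1.2407]
vert shift [ 3.224  7.711 -1.384] turn [-5.0000e-04 -9.0000e-04  1.2763e+00]
```

Request:
carry_out([
  [[0, 0, 1], [0, 0, 0], -1],
  [[0.3, 0.95, 1], [0, 0, 0.16], -1],
  [[0.3, 0.95, 1], [0, 0, 0.16], -1],
])

```text
clock: 0.48
position: [0.2887, -0.5436, 0.2827]
ee_rot: [0.959, 0.282, 0.0, 0.001]
contact_force: [-1.0, -0.4, 0.1]
finger_gap: 1.002
grip_force: 0.0
```

Request:
carry_out([
  [[0.15, 0.48, 0.2], [0, 0, 0.1], -1],
  [[0.3, 0.95, 0.2], [0, 0, 0.2], -1],
  [[0.3, 0.95, 0.2], [0, 0, 0.2], -1],
])

```text
clock: 0.85
position: [0.3126, -0.4677, 0.2972]
ee_rot: [0.925, 0.38, 0.0, 0.0]
contact_force: [0.3, -0.8, -0.2]
finger_gap: 1.002
grip_force: 0.0
```

Request:
carry_out([
  [[0.15, 0.48, 0], [0, 0, 0.1], -1],
  [[0.3, 0.95, 0], [0, 0, 0.2], -1],
  [[0.3, 0.95, 0], [0, 0, 0.2], -1],
])

```text
clock: 1.23
position: [0.3364, -0.3923, 0.2969]
ee_rot: [0.88, 0.475, 0.0, -0.0]
contact_force: [0.5, -1.1, 0.4]
finger_gap: 1.004
grip_force: 0.0
```

Request:
carry_out([
  [[0.15, 0.48, 0], [0, 0, 0.1], -1],
  [[0.3, 0.95, 0], [0, 0, 0.2], -1],
  [[0.3, 0.95, 0], [0, 0, 0.2], -1],
])

```text
clock: 1.6
position: [0.3604, -0.3167, 0.2969]
ee_rot: [0.826, 0.564, -0.0, -0.0]
contact_force: [0.9, -0.5, -0.8]
finger_gap: 0.994
grip_force: 0.0
```

Request:
carry_out([
  [[0.15, 0.48, 0], [0, 0, 0.1], -1],
  [[0.3, 0.95, 0], [0, 0, 0.2], -1],
  [[0.3, 0.95, 0], [0, 0, 0.2], -1],
])

```text
clock: 1.98
position: [0.3844, -0.2409, 0.2969]
ee_rot: [0.763, 0.647, -0.0, -0.0]
contact_force: [-0.2, 0.9, -0.1]
finger_gap: 1.003
grip_force: 0.0
```

Request:
carry_out([
  [[0.15, 0.48, 0], [0, 0, 0.1], -1],
  [[0.3, 0.95, 0], [0, 0, 0.2], -1],
  [[0.3, 0.95, 0], [0, 0, 0.2], -1],
])

```text
clock: 2.35
position: [0.4085, -0.1651, 0.2968]
ee_rot: [0.691, 0.723, -0.0, -0.0]
contact_force: [0.2, -0.6, -1.0]
finger_gap: 1.002
grip_force: 0.0
```

```bash
python3 - <<'E'
from h import *
RG=toolR(RB[:,0],-RB[:,2]);print(state()[2])
mv(OB+RB@[-.0235,0,.09],RG)
E
```

```text
{'clock': 2.35, 'joint_positions': array([-4.41919919e-01, -4.09244547e-01,  1.75771619e+00, -1.32501866e-04,
        1.79359929e+00, -4.87567799e-01]), 'qvel': array([-0.04343192,  0.00377914, -0.00228567, -0.0099604 , -0.00361279,
        0.00532302]), 'effort': array([  3.47025186, -30.45454144, -63.14131737,   0.33478299,
         0.12104151,  -0.23082146]), 'position': array([ 0.40853346, -0.16512431,  0.29681696]), 'ee_rot': array([ 6.90795603e-01,  7.23050049e-01, -1.36696169e-04, -2.06581254e-04]), 'contact_force': array([ 0.16676756, -0.56980374, -0.97538141]), 'ft_torque': array([0.01869035, 0.05021871, 0.00724118]), 'grip_force': 0.0, 'finger_gap': 1.001866029972207}
 shift [ 0.583  1.871 -1.79 ] turn [ 0.0567 -0.5311  0.1134]
```

Request:
carry_out([
  [[0.15, 0.48, -0.2], [0, 0, 0.05], -1],
  [[0.3, 0.95, -0.4], [0.02, -0.15, 0.11], -1],
  [[0.3, 0.95, -0.9], [0.05, -0.3, 0.11], -1],
  [[0.3, 0.95, -0.9], [0.0567, -0.53, 0.1134], -1],
  [[0.3, 0.95, -0.9], [0.0567, -0.53, 0.1134], -1],
])

```text
clock: 2.98
position: [0.4312, -0.0913, 0.2244]
ee_rot: [0.622, 0.732, 0.211, 0.18]
contact_force: [-0.0, -0.9, -0.1]
finger_gap: 0.998
grip_force: 0.0
```

Request:
carry_out([
  [[0.28, 0.92, -0.89], [0, 0, 0], -1],
  [[0.28, 0.92, -0.89], [0, 0, 0], -1],
  [[0.28, 0.92, -0.89], [0, 0, 0], -1],
])

```text
clock: 3.35
position: [0.4539, -0.0154, 0.1512]
ee_rot: [0.621, 0.734, 0.209, 0.176]
contact_force: [-0.8, -0.6, 0.1]
finger_gap: 1.001
grip_force: 0.0
```

```bash
python3 - <<'E'
from h import *
RG=toolR(RB[:,0],-RB[:,2]);p,r,o=state();print(o['joint_positions'],p)
mv(OB+RB@[-.0235,0,.04],RG)
mv(OB+RB@[-.0235,0,.0],RG)
for n in('top','scene'):
    f,z,K,T=cap(n);np.savez(f'{n}1.npz',f=f,z=z,K=K,T=T)
    c=(OB-T[:3,3])@T[:3,:3];u=int(K[0,0]*c[0]/-c[2]+K[0,2]);v=int(-K[1,1]*c[1]/-c[2]+K[1,2])
    cv2.imwrite(f'pics/{n}1.png',cv2.resize(f[max(0,v-60):v+60,u-65:u+65,::-1],None,fx=4,fy=4,interpolation=cv2.INTER_CUBIC))
a,b=[cv2.imread(f'pics/{n}1.png') for n in('top','scene')];cv2.imwrite('pics/both1.png',cv2.resize(np.hstack([a,b]),(800,370)))
E
```

```text
[-0.23831737 -0.81584769  2.30311196  0.23074204  1.14763897 -0.44504726] [ 0.45392186 -0.01538307  0.15124564]
 shift [ 0.342  0.054 -0.501] turn [-0.0007 -0.0042  0.0008]
 shift [ 0.603  0.098 -0.925] turn [-0.0007 -0.0042  0.0008]
```

View pics/both1.png

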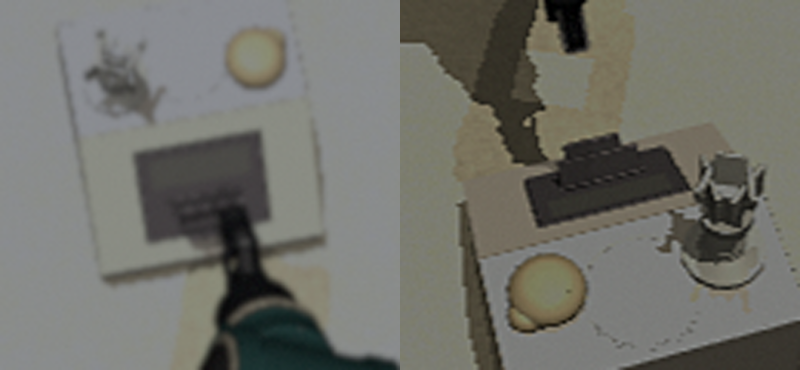

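```bash
python3 - <<'E'
from h import *
p,r,o=state();R=r.as_matrix()
for n in('top','scene'):
    d=np.load(n+'1.npz');W=cloud(d['z'],d['K'],d['T']).reshape(-1,3);L=(W-p)@R
    k=(abs(L[:,0])<.06)&(abs(L[:,1])<.075)&(L[:,2]<.03)&(L[:,2]>-.06);q=L[k]
    print(n,len(q));
    for lo in(-.06,-.045,-.03,-.015,0,.015):
        s=q[(q[:,2]>=lo)&(q[:,2]<lo+.015)]
        if len(s):print(lo,len(s),'x',np.percentile(s[:,0],[5,50,95]).round(3),'y',np.percentile(s[:,1],[5,50,95]).round(3))
E
```

```text
top 4
-0.06 3 x [0.009 0.01  0.01 ] y [0.047 0.05  0.05 ]
-0.045 1 x [0.007 0.007 0.007] y [0.05 0.05 0.05]
scene 73
-0.06 65 x [-0.013 -0.006  0.008] y [-0.046  0.048  0.057]
-0.045 8 x [-0.008 -0.003  0.004] y [-0.015  0.048  0.049]
```

Request:
carry_out([
  [[0.34, 0.055, -0.5], [0, -0.004, 0], -1],
  [[0.34, 0.055, -0.5], [0, -0.004, 0], -1],
  [[0.59, 0.095, -0.9], [0, -0.004, 0], -1],
  [[0.59, 0.095, -0.9], [0, -0.004, 0], -1],
  [[0.59, 0.095, -0.9], [0, -0.004, 0], -1],
])

```text
clock: 4.08
position: [0.5018, -0.009, 0.0838]
ee_rot: [0.62, 0.733, 0.212, 0.18]
contact_force: [0.0, 0.3, -0.6]
finger_gap: 1.002
grip_force: 0.0
```

```bash
python3 - <<'E'
from h import *
p,r,o=state();print(o['joint_positions'],p,RB.T@(p-OB),o['contact_force'])
for n in('top','scene'):
    f,z,K,T=cap(n);np.savez(f'{n}1.npz',f=f,z=z,K=K,T=T)
    c=(OB-T[:3,3])@T[:3,:3];u=int(K[0,0]*c[0]/-c[2]+K[0,2]);v=int(-K[1,1]*c[1]/-c[2]+K[1,2])
    cv2.imwrite(f'pics/{n}2.png',cv2.resize(f[v-50:v+50,u-60:u+60,::-1],None,fx=4,fy=4,interpolation=cv2.INTER_CUBIC))
a,b=[cv2.imread(f'pics/{n}2.png') for n in('top','scene')];cv2.imwrite('pics/both2.png',cv2.resize(np.clip(np.hstack([a,b])*1.5,0,255).astype(np.uint8),(800,333)))
E
```

```text
[-0.18649915 -0.63323329  2.32201665  0.23092844  0.9305422  -0.44202755] [ 0.50179489 -0.00898082  0.08382935] [-0.0205384  -0.00138842  0.00590021] [ 0.01890672  0.28433829 -0.61079481]
```

View pics/both2.png

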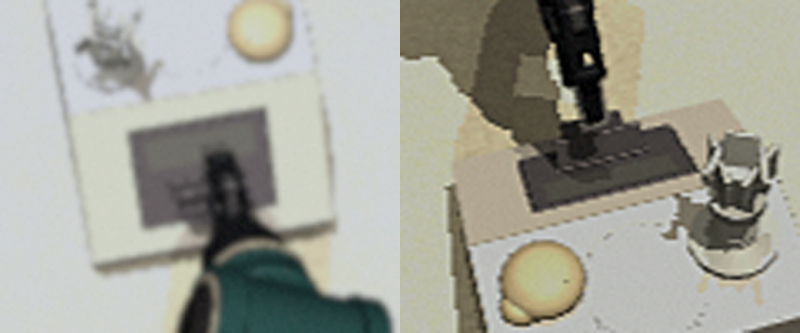

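Left (top view): the fingers straddle tab and rib, finger at about (222,180), slightly right of the cover centre (205,170). Right (scene view): the upper finger stands behind the rib at (592,100). I check the side offset in numbers.

```bash
python3 - <<'E'
from h import *
for n in('top','scene'):
    d=np.load(n+'1.npz');W=cloud(d['z'],d['K'],d['T']).reshape(-1,3);L=(W-OB)@RB
    k=(abs(L[:,0])<.09)&(abs(L[:,1])<.07)&(L[:,2]<.10)&(L[:,2]>.006);q=L[k]
    for lo in np.arange(.01,.08,.01):
        s=q[(q[:,2]>=lo)&(q[:,2]<lo+.01)]
        if len(s):print(n,lo.round(3),len(s),'x',np.percentile(s[:,0],[5,50,95]).round(3),'y',np.percentile(s[:,1],[5,50,95]).round(3))
RG=toolR(RB[:,0],-RB[:,2]);mv(OB+RB@[-.0235,0,.001],RG)
E
```

```text
top 0.01 23 x [-0.042 -0.039 -0.007] y [0.    0.013 0.031]
top 0.02 42 x [-0.044 -0.012 -0.007] y [0.005 0.017 0.034]
top 0.03 2 x [-0.008 -0.008 -0.008] y [0.012 0.013 0.015]
top 0.05 1 x [0.03 0.03 0.03] y [0.007 0.007 0.007]
top 0.06 2 x [0.027 0.029 0.031] y [0.006 0.007 0.007]
top 0.07 1 x [0.032 0.032 0.032] y [0.007 0.007 0.007]
top 0.08 1 x [0.048 0.048 0.048] y [0.008 0.008 0.008]
scene 0.01 117 x [-0.045 -0.012 -0.008] y [-0.031  0.     0.03 ]
scene 0.02 111 x [-0.045 -0.013 -0.01 ] y [-0.031 -0.004  0.031]
scene 0.05 31 x [-0.066  0.027  0.035] y [-0.014 -0.009  0.005]
scene 0.06 44 x [-0.067  0.03   0.036] y [-0.014 -0.006  0.006]
scene 0.07 44 x [-0.067  0.028  0.036] y [-0.015 -0.005  0.006]
scene 0.08 27 x [0.026 0.033 0.037] y [-0.014 -0.006  0.005]
 shift [-0.003  0.015 -0.073] turn [0.0006 0.0056 0.0008]
```

Request:
carry_out([
  [[0, 0.05, -0.07], [0, 0.005, 0], -1],
  [[0, 0.05, -0.07], [0, 0.005, 0], -0.2],
  [[0, 0.05, -0.07], [0, 0.005, 0], 0],
  [[0, 0.05, -0.07], [0, 0.005, 0], 0],
])

```text
clock: 4.68
position: [0.5016, -0.004, 0.0764]
ee_rot: [0.621, 0.734, 0.21, 0.177]
contact_force: [0.5, -0.6, -0.0]
finger_gap: 0.498
grip_force: 0.0
```

Request:
carry_out([
  [[0, 0, 0], [0, 0, 0], 0.5],
  [[0, 0, 0], [0, 0, 0], 1],
  [[0, 0, 0], [0, 0, 0], 1],
  [[0, 0, 0], [0, 0, 0], 1],
  [[0, 0, 0], [0, 0, 0], 1],
  [[0, 0, 0], [0, 0, 0], 1],
])

```text
clock: 5.42
position: [0.5016, -0.004, 0.0763]
ee_rot: [0.621, 0.734, 0.21, 0.177]
contact_force: [0.2, -0.3, -0.2]
finger_gap: -0.001
grip_force: 0.0
```

```bash
python3 - <<'E'
from h import *
p,r,o=state();print(o['joint_positions'],p,RB.T@(p-OB),o['contact_force'],o['finger_gap']*85,o['grip_force'],o['ft_torque'])
d=None
f,z,K,T=cap('scene');W=cloud(z,K,T).reshape(-1,3);L=(W-OB)@RB
k=(abs(L[:,0])<.09)&(abs(L[:,1])<.07)&(L[:,2]<.10)&(L[:,2]>.006);q=L[k]
for lo in np.arange(.01,.08,.01):
        s=q[(q[:,2]>=lo)&(q[:,2]<lo+.01)]
        if len(s):print(lo.round(3),len(s),'x',np.percentile(s[:,0],[5,50,95]).round(3),'y',np.percentile(s[:,1],[5,50,95]).round(3))
E
```

```text
[-0.17197036 -0.62399091  2.32756174  0.2233228   0.91945525 -0.4282038 ] [ 0.50156758 -0.00404604  0.07628836] [-0.02402667  0.00351517 -0.00081224] [ 0.24235914 -0.25361312 -0.18836803] -0.05605449752077951 0.0 [-0.0172274   0.28906297  0.02770729]
0.01 122 x [-0.045 -0.013 -0.009] y [-0.03 -0.    0.03]
0.02 112 x [-0.046 -0.013 -0.009] y [-0.031 -0.005  0.031]
0.03 20 x [-0.022 -0.017 -0.011] y [-0.01   0.001  0.01 ]
0.04 32 x [-0.023 -0.013 -0.01 ] y [-0.01  -0.     0.011]
0.05 32 x [-0.022 -0.012 -0.008] y [-0.01  -0.     0.011]
0.06 20 x [-0.019 -0.012 -0.009] y [-0.009 -0.001  0.009]
0.07 23 x [-0.042  0.003  0.008] y [-0.013 -0.005  0.013]
0.08 26 x [-0.009  0.008  0.015] y [-0.011 -0.     0.01 ]
```

```bash
python3 - <<'E'
from h import *
p,r,o=state();R=r.as_matrix()
ims=[]
for n in('top','scene'):
    f,z,K,T=cap(n)
    def pr(P):
        c=(P-T[:3,3])@T[:3,:3];return np.array([K[0,0]*c[0]/-c[2]+K[0,2],-K[1,1]*c[1]/-c[2]+K[1,2]])
    u,v=pr(p).astype(int)
    im=cv2.resize(np.clip(f[v-35:v+25,u-30:u+30,::-1]*1.8,0,255).astype(np.uint8),(400,400),interpolation=cv2.INTER_CUBIC);s=400/60
    def dot(P,c):
        q=(pr(P)-[u-30,v-35]+.5)*s;cv2.circle(im,tuple(q.astype(int)),3,c,-1)
    dot(p,(0,0,255));dot(p-R[:,2]*.0187,(0,255,255));dot(p-R[:,2]*.0727,(0,255,0))
    for xx in(-.011,-.043):
        for yy in(-.026,.026):dot(OB+RB@[xx,yy,.026],(255,0,0))
    ims.append(im)
cv2.imwrite('pics/tip.png',np.hstack(ims))
E
```

```text
(no output)
```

View pics/tip.png

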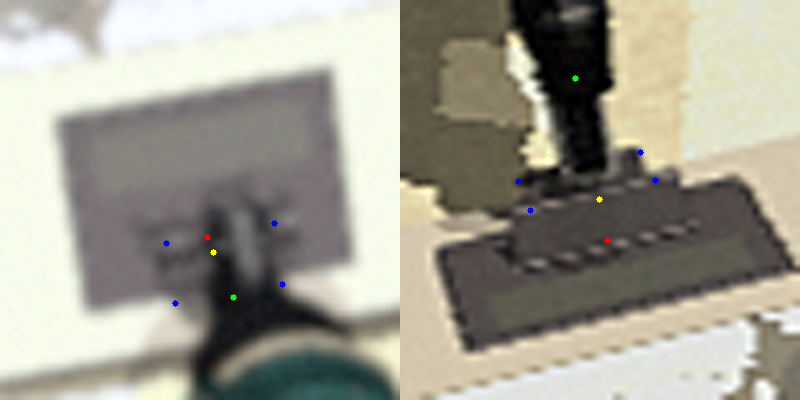

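The blue dots sit on the blade ends, so the bay frame is right. The shut fingers closed on nothing, though: the fingertip ends at the rib's top (590,170), about 27 mm short of the nominal TCP. I open, lower in guarded steps and check from the cloud where the tip really is.

Request:
carry_out([
  [[0, 0, 0], [0, 0, 0], -0.3],
  [[0, 0, 0], [0, 0, 0], -0.3],
  [[0, 0, 0], [0, 0, 0], -0.3],
  [[0.1, 0.017, -0.16], [0, 0, 0], -0.3],
  [[0.1, 0.017, -0.16], [0, 0, 0], -0.3],
])

```text
clock: 6.2
position: [0.5092, -0.0026, 0.0625]
ee_rot: [0.621, 0.735, 0.21, 0.177]
contact_force: [0.8, -0.6, -0.0]
finger_gap: 0.649
grip_force: 0.0
```

```bash
cat > look.py <<'E'
from h import *
p,r,o=state();print(o['joint_positions'].round(3),RB.T@(p-OB),o['contact_force'],o['finger_gap']*85,o['grip_force'])
f,z,K,T=cap('scene');W=cloud(z,K,T).reshape(-1,3);L=(W-OB)@RB
k=(abs(L[:,0])<.09)&(abs(L[:,1])<.03)&(L[:,2]<.10)&(L[:,2]>.006);q=L[k]
for a in(0,1):
  for lo in np.arange(.005,.06,.005):
    s=q[(q[:,2]>=lo)&(q[:,2]<lo+.005)&((q[:,0]>-.004) if a==0 else (q[:,0]<-.05))]
    if len(s):print('UL'[a],lo.round(3),len(s),'x',np.percentile(s[:,0],[5,50,95]).round(3),'y',np.percentile(s[:,1],[5,50,95]).round(3))
E
python3 look.py
```

```text
[-0.164 -0.585  2.328  0.225  0.881 -0.429] [-0.02470614  0.00370569 -0.01660331] [ 0.76984086 -0.62128843 -0.01643393] 55.12384920861286 0.0
U 0.015 5 x [0.007 0.008 0.011] y [-0.006  0.002  0.009]
U 0.02 9 x [0.007 0.01  0.014] y [-0.008 -0.001  0.009]
U 0.025 17 x [0.006 0.014 0.017] y [-0.008  0.002  0.011]
U 0.03 13 x [0.008 0.013 0.016] y [-0.009  0.     0.01 ]
U 0.035 13 x [0.006 0.012 0.018] y [-0.009 -0.004  0.008]
U 0.04 18 x [0.007 0.015 0.018] y [-0.008  0.002  0.011]
U 0.045 14 x [0.007 0.014 0.018] y [-0.009 -0.     0.01 ]
U 0.05 12 x [0.005 0.014 0.018] y [-0.009  0.     0.009]
U 0.055 7 x [0.013 0.015 0.018] y [-0.009 -0.001  0.007]
L 0.025 4 x [-0.056 -0.053 -0.051] y [-0.01  -0.008  0.016]
L 0.03 2 x [-0.056 -0.056 -0.055] y [-0.009 -0.008 -0.007]
L 0.035 2 x [-0.052 -0.052 -0.052] y [-0.009 -0.009 -0.009]
L 0.04 5 x [-0.055 -0.055 -0.054] y [-0.01  -0.007  0.006]
L 0.045 8 x [-0.057 -0.053 -0.051] y [-0.009  0.006  0.011]
L 0.05 3 x [-0.061 -0.052 -0.052] y [-0.01  -0.009 -0.009]
```

The tip is measured at z = 16 mm with 55 mm of opening, so the real tip lies about 27 mm behind the reported TCP. I go down 9 mm more and close.

Request:
carry_out([
  [[0.07, 0.012, -0.087], [0, 0, 0], -0.3],
  [[0.07, 0.012, -0.087], [0, 0, 0], -0.3],
  [[0.07, 0.012, -0.087], [0, 0, 0], 0.1],
  [[0.07, 0.012, -0.087], [0, 0, 0], 1],
  [[0.07, 0.012, -0.087], [0, 0, 0], 1],
  [[0.07, 0.012, -0.087], [0, 0, 0], 1],
  [[0.07, 0.012, -0.087], [0, 0, 0], 1],
])

```text
clock: 7.12
position: [0.5149, -0.0018, 0.0568]
ee_rot: [0.621, 0.735, 0.21, 0.177]
contact_force: [-8.9, -2.1, 5.4]
finger_gap: 0.345
grip_force: 58.7
```

```bash
python3 look.py
```

```text
[-0.159 -0.561  2.324  0.226  0.859 -0.429] [-0.02292919  0.00355639 -0.02451037] [-8.9043348 -2.1190558  5.3701768] 29.309699199075645 58.685025572776794
U 0.005 9 x [-0.004 -0.001 -0.   ] y [-0.005  0.002  0.01 ]
U 0.01 7 x [-0.003  0.002  0.004] y [-0.007  0.002  0.01 ]
U 0.015 13 x [-0.001  0.003  0.008] y [-0.009  0.001  0.01 ]
U 0.02 11 x [-0.003  0.003  0.007] y [-0.007  0.001  0.01 ]
U 0.025 15 x [-0.002  0.003  0.006] y [-0.008  0.001  0.01 ]
U 0.03 15 x [-0.002  0.002  0.005] y [-0.01  -0.     0.007]
U 0.035 10 x [-0.004  0.002  0.005] y [-0.007  0.001  0.009]
U 0.04 10 x [-0.001  0.003  0.005] y [-0.007  0.     0.009]
U 0.045 2 x [0.006 0.007 0.008] y [-0.003  0.002  0.007]
U 0.05 9 x [0.008 0.021 0.024] y [-0.011 -0.005  0.008]
U 0.055 20 x [0.001 0.021 0.024] y [-0.012 -0.     0.012]
L 0.055 1 x [-0.064 -0.064 -0.064] y [-0.012 -0.012 -0.012]
```

```bash
python3 - <<'E'
from h import *
p,r,o=state();piv=OB+RB@[.052,0,-.004]
for th in(.06,.12,.18,.24,.3,.36,.42,.46):
    Q=Rot.from_rotvec(RB[:,1]*th);s=(piv+Q.apply(p-piv)-p)/.08;print(th,s.round(3),(RB[:,1]*th/np.radians(60)).round(3))
cx=Q.apply(RB[:,0]);print('draw 18mm',(-cx*.018/.08).round(3),'n',Q.apply(RB[:,2]).round(3))
E
```

```text
0.06 [-0.041 -0.007  0.041] [-0.01   0.056  0.   ]
0.12 [-0.08  -0.013  0.084] [-0.019  0.113  0.   ]
0.18 [-0.115 -0.02   0.129] [-0.029  0.169  0.   ]
0.24 [-0.149 -0.025  0.177] [-0.038  0.226  0.   ]
0.3 [-0.179 -0.03   0.226] [-0.048  0.282  0.   ]
0.36 [-0.206 -0.035  0.278] [-0.057  0.339  0.   ]
0.42 [-0.23  -0.039  0.33 ] [-0.067  0.395  0.   ]
0.46 [-0.245 -0.041  0.366] [-0.073  0.433  0.   ]
draw 18mm [-0.221 -0.037 -0.022] n [-0.097 -0.016  0.995]
```

Request:
carry_out([
  [[-0.041, -0.007, 0.041], [-0.01, 0.056, 0], 1],
  [[-0.08, -0.013, 0.084], [-0.019, 0.113, 0], 1],
  [[-0.115, -0.02, 0.129], [-0.029, 0.169, 0], 1],
])

```text
clock: 7.55
position: [0.5051, -0.0035, 0.0666]
ee_rot: [0.634, 0.751, 0.142, 0.12]
contact_force: [-5.5, -0.3, -2.3]
finger_gap: 0.342
grip_force: 59.2
```

```bash
python3 - <<'E'
from h import *
p,r,o=state();print(o['contact_force'],o['ft_torque'],o['finger_gap']*85,o['grip_force'])
f,z,K,T=cap('top')
L=(cloud(z,K,T).reshape(-1,3)-OB)@RB
k=(abs(L[:,0])<.05)&(abs(L[:,1])<.06);q=L[k&(abs(L[:,2])<.03)]
for lo in np.arange(-.06,.06,.01):
    s=q[(q[:,0]>=lo)&(q[:,0]<lo+.01)&(abs(q[:,1])>.04)];print(lo.round(3),len(s),np.median(s[:,2]).round(4) if len(s) else '')
E
```

```text
[-5.53967292 -0.32468197 -2.29877058] [-0.01580609  1.1581077   0.03336182] 29.039865304253002 59.158222675323486
-0.06 0 
-0.05 8 0.016
-0.04 23 0.0149
-0.03 33 0.0142
-0.02 37 0.0126
-0.01 40 0.0115
0.0 39 0.0094
0.01 39 0.0073
0.02 34 0.0066
0.03 42 0.0037
0.04 43 0.002
0.05 0
```

Request:
carry_out([
  [[-0.034, -0.005, 0.048], [-0.009, 0.057, 0], 1],
  [[-0.064, -0.01, 0.097], [-0.019, 0.113, 0], 1],
  [[-0.091, -0.015, 0.149], [-0.028, 0.17, 0], 1],
  [[-0.115, -0.019, 0.201], [-0.038, 0.226, 0], 1],
  [[-0.13, -0.021, 0.237], [-0.044, 0.264, 0], 1],
  [[-0.13, -0.021, 0.237], [-0.044, 0.264, 0], 1],
  [[-0.19, -0.03, 0.232], [-0.044, 0.264, 0], 1],
  [[-0.26, -0.042, 0.225], [-0.044, 0.264, 0], 1],
  [[-0.35, -0.058, 0.217], [-0.044, 0.264, 0], 1],
  [[-0.35, -0.058, 0.217], [-0.044, 0.264, 0], 1],
])

```text
clock: 8.85
position: [0.4776, -0.0081, 0.0844]
ee_rot: [0.645, 0.763, 0.037, 0.031]
contact_force: [-0.0, -0.5, -0.6]
finger_gap: 0.345
grip_force: 60.7
```

```bash
python3 - <<'E'
from h import *
p,r,o=state();print(p,o['contact_force'],o['ft_torque'],o['finger_gap']*85,o['grip_force'],o['joint_positions'].round(2))
RM=toolR(np.array([np.cos(yaw),np.sin(yaw),0]),[0,0,-1]);mv(p,RM,'level')
RM=toolR(np.array([np.cos(-np.radians(10.2)),np.sin(-np.radians(10.2)),0]),[0,0,-1]);mv(p,RM,'mat')
E
```

```text
[ 0.47760577 -0.00808818  0.08440566] [-0.00480935 -0.47644258 -0.57834061] [-0.00856963  0.09973823  0.05221987] 29.299595912489075 60.726882219314575 [-0.09 -0.35  2.06  0.03  1.34 -0.26]
level shift [0. 0. 0.] turn [-0.0158  0.0918  0.0001]
mat shift [0. 0. 0.] turn [ 3.000e-04  9.360e-02 -3.296e-01]
```

Request:
carry_out([
  [[-0.15, -0.02, 0.3], [0, 0, 0], 1],
  [[-0.3, 0, 0.7], [-0.008, 0.045, 0], 1],
  [[-0.45, 0, 1], [-0.016, 0.092, 0], 1],
  [[-0.45, 0, 1], [-0.016, 0.092, 0], 1],
])

```text
clock: 9.35
position: [0.4428, -0.0079, 0.1658]
ee_rot: [0.645, 0.764, 0.001, 0.001]
contact_force: [-0.1, 0.1, -1.6]
finger_gap: 0.345
grip_force: 60.7
```

Request:
carry_out([
  [[0, 0.45, 0.1], [0, 0, -0.03], 1],
  [[0, 0.91, 0.2], [0, 0, -0.066], 1],
  [[0, 0.91, 0.2], [0, 0, -0.066], 1],
])

```text
clock: 9.72
position: [0.4421, 0.0665, 0.1794]
ee_rot: [0.671, 0.742, 0.0, -0.0]
contact_force: [0.3, -0.2, -1.2]
finger_gap: 0.345
grip_force: 60.7
```

Request:
carry_out([
  [[0, 0.45, 0], [0, 0, -0.03], 1],
  [[0, 0.91, 0], [0, 0, -0.066], 1],
  [[0, 0.91, 0], [0, 0, -0.066], 1],
])

```text
clock: 10.1
position: [0.4418, 0.1387, 0.1789]
ee_rot: [0.696, 0.718, -0.0, -0.001]
contact_force: [-0.8, -0.7, -2.2]
finger_gap: 0.342
grip_force: 60.7
```

Request:
carry_out([
  [[0, 0.45, 0], [0, 0, -0.03], 1],
  [[0, 0.91, 0], [0, 0, -0.066], 1],
  [[0, 0.91, 0], [0, 0, -0.066], 1],
])

```text
clock: 10.48
position: [0.442, 0.211, 0.1791]
ee_rot: [0.72, 0.694, -0.001, -0.0]
contact_force: [-0.0, 0.1, -2.0]
finger_gap: 0.345
grip_force: 60.7
```

Request:
carry_out([
  [[0.4, 0.45, 0], [0, 0, -0.03], 1],
  [[0.8, 0.91, 0], [0, 0, -0.066], 1],
  [[0.8, 0.91, 0], [0, 0, -0.066], 1],
])

```text
clock: 10.85
position: [0.5074, 0.2832, 0.1782]
ee_rot: [0.744, 0.668, -0.001, -0.001]
contact_force: [0.1, -0.3, -1.8]
finger_gap: 0.342
grip_force: 60.7
```

Request:
carry_out([
  [[0.4, 0.45, 0], [0, 0, -0.03], 1],
  [[0.9, 0.91, 0], [0, 0, -0.066], 1],
  [[0.9, 0.91, 0], [0, 0, -0.066], 1],
  [[0.9, 0.91, 0], [0, 0, -0.066], 1],
])

```text
clock: 11.35
position: [0.5779, 0.3545, 0.1797]
ee_rot: [0.767, 0.642, -0.001, -0.0]
contact_force: [-0.2, -0.1, -1.7]
finger_gap: 0.345
grip_force: 60.7
```

```bash
cat > look2.py <<'E'
from h import *
p,r,o=state();print(p,r.as_quat().round(3),o['contact_force'],o['finger_gap']*85,o['grip_force'])
a=-np.radians(10.2);RM=toolR(np.array([np.cos(a),np.sin(a),0]),[0,0,-1])
for n in('top','scene'):
    f,z,K,T=cap(n);W=cloud(z,K,T);h=p[2]+.0245
    k=(abs(W[:,:,2]-h)<.006)&(np.hypot(W[:,:,0]-p[0],W[:,:,1]-p[1])<.14)&(f.max(2)<150)
    m=np.array(k,np.uint8);m=cv2.morphologyEx(m,cv2.MORPH_OPEN,np.ones((2,2)))
    q=W[m>0];rc=cv2.minAreaRect((q[:,:2]*1000).astype(np.float32))
    print(n,len(q),'z',np.median(q[:,2]).round(4),np.percentile(q[:,2],[5,95]).round(4),np.round(rc[0],1),np.round(rc[1],1),round(rc[2],1))
    A=np.c_[q[:,:2]-p[:2],np.ones(len(q))];print('plane',np.linalg.lstsq(A,q[:,2],rcond=None)[0].round(3))
mv(np.array([.5797,.3562,-.0115]),RM)
E
python3 look2.py
```

```text
[0.57794415 0.35447092 0.17974504] [ 0.767  0.642 -0.001 -0.   ] [-0.19061116 -0.11262503 -1.70296785] 29.336281512847414 60.72809100151062
top 256 z 0.2057 [0.0011 0.3807] [572.  326.9] [210.8 182.3] 35.2
plane [-2.294 -1.18   0.228]
scene 1500 z nan [nan nan] [526.8 392. ] [127.3 313.8] 55.6
 ** On entry to DLASCL parameter number  4 had an illegal value
 ** On entry to DLASCL parameter number  4 had an illegal valueTraceback (most recent call last):
  File "look2.py", line 10, in <module>
    A=np.c_[q[:,:2]-p[:2],np.ones(len(q))];print('plane',np.linalg.lstsq(A,q[:,2],rcond=None)[0].round(3))
                                                         ~~~~~~~~~~~~~~~^^^^^^^^^^^^^^^^^^^^^
    x, resids, rank, s = _umath_linalg.lstsq(a, b, rcond,
                         ~~~~~~~~~~~~~~~~~~~^^^^^^^^^^^^^
                                             signature=signature)
                                             ^^^^^^^^^^^^^^^^^^^^
    raise LinAlgError("SVD did not converge in Linear Least Squares")
numpy.linalg.LinAlgError: SVD did not converge in Linear Least Squares
```

```bash
sed -i 's/m=np.array(k,np.uint8);.*/nn,l,s,_=cv2.connectedComponentsWithStats(k.astype(np.uint8));m=(l==1+np.argmax(s[1:,4]))\&k/' look2.py; python3 look2.py
```

```text
[0.57770534 0.35468034 0.18078332] [ 0.767  0.641  0.    -0.   ] [-0.96492415 -0.20429838 -1.66298785] 28.819104274830213 60.727972984313965
top 124 z 0.2072 [0.203  0.2101] [604.  326.3] [43.4 67.2] 80.8
plane [ 0.004 -0.013  0.207]
scene 1506 z 0.2059 [0.2029 0.2085] [603.9 346.7] [131.5 109.1] 79.1
plane [ 0.006 -0.002  0.206]
 shift [ 0.025  0.014 -2.407] turn [-0.0006  0.0002  0.0002]
```

Request:
carry_out([
  [[0.02, 0.015, -0.5], [0, 0, 0], 1],
  [[0.02, 0.015, -1], [0, 0, 0], 1],
  [[0.02, 0.015, -1], [0, 0, 0], 1],
])

```text
clock: 11.92
position: [0.578, 0.3561, 0.0977]
ee_rot: [0.767, 0.641, -0.002, -0.001]
contact_force: [-0.6, -0.2, -1.1]
finger_gap: 0.345
grip_force: 60.7
```

Request:
carry_out([
  [[0, 0, -0.5], [0, 0, 0], 1],
  [[0, 0, -1], [0, 0, 0], 1],
  [[0, 0, -1], [0, 0, 0], 1],
  [[0, 0, -1], [0, 0, 0], 1],
])

```text
clock: 12.42
position: [0.5807, 0.3578, 0.0235]
ee_rot: [0.767, 0.641, 0.001, -0.0]
contact_force: [1.2, 0.5, -1.1]
finger_gap: 0.342
grip_force: 60.7
```

Request:
carry_out([
  [[0, 0, -0.15], [0, 0, 0], 1],
  [[0, 0, -0.25], [0, 0, 0], 1],
  [[0, 0, -0.32], [0, 0, 0], 1],
  [[0, 0, -0.34], [0, 0, 0], 1],
  [[0, 0, -0.34], [0, 0, 0], 1],
])

```text
clock: 13.05
position: [0.5796, 0.3572, -0.007]
ee_rot: [0.767, 0.642, -0.0, -0.0]
contact_force: [0.3, -1.2, -0.8]
finger_gap: 0.345
grip_force: 60.7
```

```bash
python3 look2.py
```

```text
[ 0.57956448  0.35724157 -0.00702134] [ 0.767  0.642 -0.    -0.   ] [ 0.25644529 -1.19511663 -0.8114896 ] 29.31052550380618 60.707184076309204
top 78 z 0.0186 [0.0136 0.0222] [633.2 290.8] [59.6 27.8] 30.4
plane [-0.045 -0.06   0.017]
scene 1184 z 0.0179 [0.0145 0.0212] [604.9 348.9] [130.9 111.3] 79.8
plane [ 0.004 -0.002  0.018]
 shift [ 0.    -0.014 -0.06 ] turn [-0.0002 -0.0005 -0.0001]
```

Request:
carry_out([
  [[0, -0.01, -0.025], [0, 0, 0], 1],
  [[0, -0.01, -0.04], [0, 0, 0], 1],
  [[0, -0.01, -0.055], [0, 0, 0], 1],
  [[0, -0.01, -0.055], [0, 0, 0], 1],
])

```text
clock: 13.65
position: [0.5795, 0.3564, -0.0115]
ee_rot: [0.767, 0.641, -0.0, -0.0]
contact_force: [0.6, -0.3, -1.6]
finger_gap: 0.345
grip_force: 60.7
```

Request:
carry_out([
  [[0, 0, -0.01], [0, 0, 0], 1],
  [[0, 0, -0.01], [0, 0, 0], 1],
])

```text
clock: 13.9
position: [0.5797, 0.3565, -0.0119]
ee_rot: [0.767, 0.641, -0.0, -0.0]
contact_force: [-0.5, -0.8, 1.2]
finger_gap: 0.345
grip_force: 62.1
```

Request:
carry_out([
  [[0, 0, -0.01], [0, 0, 0], 1],
  [[0, 0, -0.01], [0, 0, 0], 1],
])

```text
clock: 14.15
position: [0.5798, 0.3564, -0.0121]
ee_rot: [0.767, 0.641, -0.0, -0.0]
contact_force: [-3.2, -2.8, 7.7]
finger_gap: 0.345
grip_force: 64.5
```

Felt contact (7.7 N up), the cover is down. I release, lift away and go back, then look.

Request:
carry_out([
  [[0, 0, 0.01], [0, 0, 0], 0.2],
  [[0, 0, 0.01], [0, 0, 0], -0.1],
  [[0, 0, 0.01], [0, 0, 0], -0.3],
  [[0, 0, 0.01], [0, 0, 0], -0.3],
  [[0, 0, 0.4], [0, 0, 0], -0.3],
  [[0, 0, 1], [0, 0, 0], -0.3],
  [[0, 0, 1], [0, 0, 0], -0.3],
])

```text
clock: 15.02
position: [0.5813, 0.3574, 0.0716]
ee_rot: [0.767, 0.641, 0.003, 0.0]
contact_force: [0.1, 0.3, -0.1]
finger_gap: 0.652
grip_force: 0.0
```

Request:
carry_out([
  [[0, 0, 0.5], [0, 0, 0], -0.3],
  [[-0.5, -0.45, 1], [0, 0, 0.03], -0.3],
  [[-0.9, -0.91, 1], [0, 0, 0.066], -0.3],
  [[-0.9, -0.91, 1], [0, 0, 0.066], -0.3],
])

```text
clock: 15.52
position: [0.5062, 0.2821, 0.1475]
ee_rot: [0.745, 0.667, 0.0, -0.0]
contact_force: [0.6, 0.2, 0.1]
finger_gap: 0.652
grip_force: 0.0
```

Request:
carry_out([
  [[-0.4, -0.45, 0.3], [0, 0, 0.03], -0.3],
  [[-0.8, -0.91, 0.4], [0, 0, 0.066], -0.3],
  [[-0.8, -0.91, 0.4], [0, 0, 0.066], -0.3],
])

```text
clock: 15.9
position: [0.4431, 0.2099, 0.1799]
ee_rot: [0.721, 0.693, 0.001, 0.0]
contact_force: [-0.7, 0.3, -0.2]
finger_gap: 0.651
grip_force: 0.0
```

```bash
python3 - <<'E'
from h import *
p,r,o=state();print(p,r.as_quat())
ims=[]
for n in('top','scene'):
    f,z,K,T=cap(n);np.savez(f'{n}2.npz',f=f,z=z,K=K,T=T);W=cloud(z,K,T)
    cv2.imwrite(f'pics/{n}3.png',np.clip(f[:,:,::-1]*1.5,0,255).astype(np.uint8))
    L=(W-OB)@RB;q=L[(abs(L[:,:,0])<.05)&(abs(L[:,:,1])<.065)&(abs(L[:,:,2]+.014)<.006)]
    if len(q)>20:
        rc=cv2.minAreaRect((q[:,:2]*1000).astype(np.float32));print(n,len(q),'z',np.median(q[:,2]).round(4),np.round(rc[0],1),np.round(rc[1],1),round(rc[2],1))
    q=L[(abs(L[:,:,0])<.05)&(abs(L[:,:,1])<.05)];print(np.histogram(q[:,2],np.arange(-.06,.02,.008)))
    k=(abs(W[:,:,2]-.013)<.006)&(np.hypot(W[:,:,0]-.6,W[:,:,1]-.35)<.12)&(f.max(2)<150)
    q=W[k];rc=cv2.minAreaRect((q[:,:2]*1000).astype(np.float32));print('cover',len(q),np.median(q[:,2]),np.round(rc[0],1),np.round(rc[1],1),round(rc[2],1))
E
```

```text
[0.44311257 0.20987519 0.17987094] [7.21306684e-01 6.92615524e-01 6.18316885e-04 1.44041834e-04]
top 436 z -0.0135 [-1.3 -0. ] [ 96.8 129.7] 0.1
(array([  9, 219, 106,  41,  28, 250,  73,   1,   2]), array([-0.06 , -0.052, -0.044, -0.036, -0.028, -0.02 , -0.012, -0.004,
        0.004,  0.012]))
cover 855 0.013163493677858629 [630.3 371. ] [162.  228.6] 40.3
scene 327 z -0.013 [-9.8  0.1] [130.   78.5] 89.3
(array([  0,   0,   0,   1,   1, 219,  30,  12,   0]), array([-0.06 , -0.052, -0.044, -0.036, -0.028, -0.02 , -0.012, -0.004,
        0.004,  0.012]))
cover 1310 0.012031967883755101 [600.3 350.8] [140.7 124.4] 80.7
```

View pics/scene3.png

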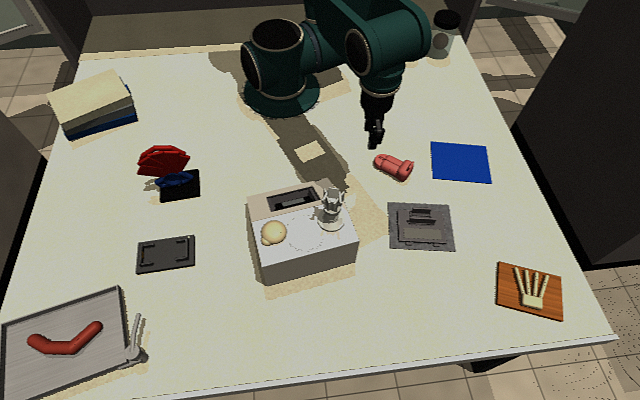

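The scene view shows the cover flat in the middle of the grey mat (420,228), rib and tab up, and the bay open (293,200) with the pack inside. Now the pack's position in the bay.

```bash
python3 - <<'E'
from h import *
d=np.load('top2.npz');L=(cloud(d['z'],d['K'],d['T'])-OB)@RB
k=(abs(L[:,:,0])<.045)&(abs(L[:,:,1])<.06)&(abs(L[:,:,2]+.014)<.005)
q=L[k]
for lo in np.arange(-.045,.045,.006):
    s=q[(q[:,0]>=lo)&(q[:,0]<lo+.006)&(abs(q[:,1])<.05)];print(lo.round(3),len(s),end=' | ')
s=q[abs(q[:,0])<.015];print('\ny',np.percentile(s[:,1],[1,5,50,95,99]).round(4))
s=q[abs(q[:,1])<.045];print('x',np.percentile(s[:,0],[1,5,50,95,99]).round(4))
a=np.radians(9.6);RG=toolR(RB[:,0],-RB[:,2])
for z in(.02,-.0617):mv(OB+RB@[0,0,z],RG,str(z))
E
```

```text
-0.045 0 | -0.039 0 | -0.033 0 | -0.027 0 | -0.021 29 | -0.015 51 | -0.009 46 | -0.003 41 | 0.003 54 | 0.009 48 | 0.015 31 | 0.021 0 | 0.027 0 | 0.033 0 | 0.039 0 | 
y [-0.0584 -0.0469 -0.0006  0.0451  0.0501]
x [-0.0184 -0.0172  0.0001  0.0166  0.0173]
0.02 shift [ 0.842 -2.713 -0.902] turn [ 0.0337 -0.5337  0.1934]
-0.0617 shift [ 1.376 -2.623 -1.768] turn [ 0.0337 -0.5337  0.1934]
```

Request:
carry_out([
  [[0, -0.45, 0], [0, 0, 0.03], -0.3],
  [[0, -0.9, 0], [0, 0, 0.065], -0.3],
  [[0, -0.9, 0], [0, 0, 0.065], -0.3],
])

```text
clock: 16.38
position: [0.4443, 0.138, 0.1783]
ee_rot: [0.698, 0.716, -0.001, -0.001]
contact_force: [0.1, 0.8, -0.0]
finger_gap: 0.65
grip_force: 0.0
```

Request:
carry_out([
  [[0, -0.45, 0], [0, 0, 0.03], -0.3],
  [[0, -0.9, 0], [0, 0, 0.065], -0.3],
  [[0, -0.9, 0], [0, 0, 0.065], -0.3],
])

```text
clock: 16.75
position: [0.4442, 0.0662, 0.1785]
ee_rot: [0.673, 0.74, -0.001, -0.001]
contact_force: [0.4, -0.5, 0.9]
finger_gap: 0.651
grip_force: 0.0
```

Request:
carry_out([
  [[0.2, -0.45, -0.1], [0, 0, 0.03], -0.3],
  [[0.6, -0.9, -0.2], [0.005, -0.05, 0.065], -0.3],
  [[0.84, -0.9, -0.4], [0.03, -0.2, 0.065], -0.3],
  [[0.84, -0.9, -0.6], [0.04, -0.36, 0.065], -0.3],
  [[0.84, -0.9, -0.9], [0.05, -0.53, 0.065], -0.3],
  [[0.84, -0.9, -0.9], [0.05, -0.53, 0.065], -0.3],
])

```text
clock: 17.5
position: [0.5078, -0.0038, 0.1016]
ee_rot: [0.622, 0.734, 0.202, 0.183]
contact_force: [-1.0, 0.6, 0.9]
finger_gap: 0.651
grip_force: 0.0
```

```bash
python3 - <<'E'
from h import *
p,r,o=state();print(p,RB.T@(p-OB),o['joint_positions'].round(2),o['contact_force'],o['finger_gap']*85)
RG=toolR(RB[:,0],-RB[:,2])
for z in(.0,-.03,-.0617):mv(OB+RB@[0,0.002,z],RG,str(z))
E
```

```text
[ 0.50777646 -0.00381336  0.10164256] [-0.0053664   0.00270914  0.01742465] [-0.15 -0.62  2.28  0.18  0.96 -0.38] [-0.95825525  0.55009914  0.88477345] 55.37092304924925
0.0 shift [ 0.171  0.02  -0.149] turn [ 0.0166 -0.0041  0.007 ]
-0.03 shift [ 0.367  0.053 -0.467] turn [ 0.0166 -0.0041  0.007 ]
-0.0617 shift [ 0.574  0.088 -0.803] turn [ 0.0166 -0.0041  0.007 ]
```

Request:
carry_out([
  [[0.17, 0.02, -0.15], [0.0166, -0.004, 0.007], -0.3],
  [[0.17, 0.02, -0.15], [0.0166, -0.004, 0.007], -0.3],
  [[0.367, 0.053, -0.467], [0.0166, -0.004, 0.007], -0.3],
  [[0.47, 0.07, -0.635], [0.0166, -0.004, 0.007], -0.3],
  [[0.574, 0.088, -0.803], [0.0166, -0.004, 0.007], -0.3],
  [[0.574, 0.088, -0.803], [0.0166, -0.004, 0.007], -0.3],
])

```text
clock: 18.25
position: [0.5571, 0.0026, 0.0427]
ee_rot: [0.62, 0.735, 0.211, 0.179]
contact_force: [-0.1, 0.2, 0.5]
finger_gap: 0.653
grip_force: 0.0
```

```bash
python3 look.py; python3 - <<'E'
from h import *
mv(OB+RB@[0,0.002,-.0617],toolR(RB[:,0],-RB[:,2]))
E
```

```text
[-0.13  -0.418  2.26   0.224  0.772 -0.418] [ 0.00550584  0.00080477 -0.05891367] [-0.14687902  0.2206269   0.45181505] 55.473372171393805 0.0
U 0.005 12 x [0.036 0.044 0.047] y [-0.012 -0.003  0.005]
U 0.01 6 x [0.041 0.046 0.048] y [-0.006  0.002  0.007]
U 0.015 1 x [0.049 0.049 0.049] y [-0.006 -0.006 -0.006]
U 0.02 12 x [0.041 0.063 0.064] y [-0.014 -0.003  0.007]
U 0.025 25 x [0.038 0.061 0.064] y [-0.014 -0.004  0.008]
U 0.03 21 x [0.041 0.061 0.066] y [-0.013 -0.001  0.009]
U 0.035 11 x [0.034 0.064 0.068] y [-0.014 -0.01   0.01 ]
U 0.04 16 x [0.027 0.06  0.068] y [-0.018 -0.012  0.009]
U 0.045 28 x [0.033 0.067 0.07 ] y [-0.017 -0.007  0.009]
U 0.05 24 x [0.024 0.067 0.07 ] y [-0.017 -0.009  0.007]
U 0.055 21 x [0.028 0.068 0.071] y [-0.016 -0.003  0.008]
 shift [-0.042  0.01  -0.074] turn [ 0.0021  0.0036 -0.001 ]
```

Request:
carry_out([
  [[-0.042, 0.01, -0.074], [0.002, 0.0036, 0], -0.3],
  [[-0.042, 0.01, -0.074], [0.002, 0.0036, 0], -0.3],
  [[-0.042, 0.01, -0.074], [0.002, 0.0036, 0], -0.3],
])

```text
clock: 18.68
position: [0.5534, 0.0026, 0.0374]
ee_rot: [0.62, 0.734, 0.211, 0.179]
contact_force: [-0.1, 0.0, 0.4]
finger_gap: 0.65
grip_force: 0.0
```

```bash
python3 - <<'E'
from h import *
p,r,o=state();print(RB.T@(p-OB))
mv(OB+RB@[0,0.002,-.0617],toolR(RB[:,0],-RB[:,2]))
E
```

```text
[-0.00035727  0.00143652 -0.06148693]
 shift [0.004 0.008 0.   ] turn [ 0.0004  0.002  -0.0002]
```

Aligned. I close, then lift 15 mm along the face normal and check.

Request:
carry_out([
  [[0, 0, 0], [0, 0, 0], 0],
  [[0, 0, 0], [0, 0, 0], 0.4],
  [[0, 0, 0], [0, 0, 0], 1],
  [[0, 0, 0], [0, 0, 0], 1],
  [[0, 0, 0], [0, 0, 0], 1],
])

```text
clock: 19.3
position: [0.5531, 0.0026, 0.037]
ee_rot: [0.62, 0.734, 0.211, 0.178]
contact_force: [-12.0, -1.5, 7.7]
finger_gap: 0.41
grip_force: 59.4
```

Request:
carry_out([
  [[-0.05, -0.008, 0.08], [0, 0, 0], 1],
  [[-0.1, -0.017, 0.16], [0, 0, 0], 1],
  [[-0.16, -0.027, 0.26], [0, 0, 0], 1],
  [[-0.23, -0.04, 0.37], [0, 0, 0], 1],
  [[-0.3, -0.05, 0.49], [0, 0, 0], 1],
  [[-0.39, -0.066, 0.636], [0, 0, 0], 1],
  [[-0.39, -0.066, 0.636], [0, 0, 0], 1],
])

```text
clock: 20.18
position: [0.5223, -0.0028, 0.0894]
ee_rot: [0.62, 0.734, 0.211, 0.18]
contact_force: [-0.9, 0.6, -3.8]
finger_gap: 0.403
grip_force: 61.2
```

```bash
python3 - <<'E'
from h import *
p,r,o=state();print(p,RB.T@(p-OB),o['joint_positions'].round(2),o['contact_force'],o['ft_torque'])
RM=toolR(np.array([np.cos(yaw),np.sin(yaw),0]),[0,0,-1]);mv(p,RM,'level')
E
```

```text
[ 0.52232311 -0.00283592  0.08936593] [ 0.00042972  0.00124697 -0.0006735 ] [-0.16 -0.57  2.28  0.22  0.91 -0.41] [-0.91238696  0.5742394  -3.75194523] [-0.09050276  0.45509659  0.05554242]
level shift [0. 0. 0.] turn [-8.830e-02  5.295e-01 -4.000e-04]
```

Request:
carry_out([
  [[-0.15, -0.02, 0.4], [0, 0, 0], 1],
  [[-0.3, -0.03, 0.8], [-0.02, 0.12, 0], 1],
  [[-0.4, -0.03, 1], [-0.05, 0.3, 0], 1],
  [[-0.4, -0.03, 1], [-0.07, 0.42, 0], 1],
  [[-0.4, -0.03, 1], [-0.088, 0.53, 0], 1],
  [[-0.4, -0.03, 1], [-0.088, 0.53, 0], 1],
])

```text
clock: 20.92
position: [0.4911, -0.0047, 0.1666]
ee_rot: [0.645, 0.764, -0.001, -0.002]
contact_force: [-0.4, -1.0, -2.7]
finger_gap: 0.402
grip_force: 61.3
```

```bash
python3 - <<'E'
from h import *
p,r,o=state();print(p,o['contact_force'],o['finger_gap'],o['joint_positions'].round(2))
d=np.load('scene2.npz');W=cloud(d['z'],d['K'],d['T']).reshape(-1,3)
s=W[(W[:,0]>.3)&(W[:,0]<.7)&(W[:,1]<-.2)&(W[:,1]>-.55)&(W[:,2]>.05)&(W[:,2]<.25)]
print('pelvis',np.nanpercentile(s,[0.5,50,99.5],axis=0).round(3))
c=W[(abs(W[:,0]-.603)<.09)&(abs(W[:,1]+.348)<.11)&(W[:,2]>.021)&(W[:,2]<.04)]
rc=cv2.minAreaRect((c[:,:2]*1000).astype(np.float32));print('charger walls',len(c),np.round(rc[0],1),np.round(rc[1],1),rc[2])
c=W[(abs(W[:,0]-.603)<.09)&(abs(W[:,1]+.348)<.11)&(W[:,2]>.007)&(W[:,2]<.04)]
rc=cv2.minAreaRect((c[:,:2]*1000).astype(np.float32));print('charger',len(c),np.round(rc[0],1),np.round(rc[1],1),rc[2])
a=np.radians(3.2);mv(np.array([.6027,-.346,.24]),toolR(np.array([np.cos(a),np.sin(a),0]),[0,0,-1]))
E
```

```text
[ 0.49105823 -0.00469177  0.16662419] [-0.4145795  -1.00382762 -2.65447133] 0.40237201727922267 [-0.06 -0.28  1.87  0.    1.56 -0.23]
pelvis [[ 0.365 -0.418  0.051]
 [ 0.389 -0.345  0.126]
 [ 0.404 -0.278  0.174]]
charger walls 257 [ 605.7 -355.3] [ 61.6 125. ] 2.3096041679382324
charger 1785 [ 606.  -354.9] [ 92.4 150.6] 3.4471595287323
 shift [ 1.396 -4.266  0.917] turn [-0.0012 -0.0048 -0.1075]
```

Request:
carry_out([
  [[0, 0, 0.5], [0, 0, 0], 1],
  [[0.1, -0.4, 0.92], [0, 0, -0.01], 1],
  [[0.28, -0.87, 0.92], [0, 0, -0.02], 1],
  [[0.28, -0.87, 0.92], [0, 0, -0.02], 1],
])

```text
clock: 21.42
position: [0.5127, -0.0765, 0.2412]
ee_rot: [0.654, 0.756, 0.0, -0.0]
contact_force: [0.5, 0.2, -2.0]
finger_gap: 0.407
grip_force: 61.3
```

Request:
carry_out([
  [[0.14, -0.44, 0], [0, 0, -0.01], 1],
  [[0.28, -0.87, 0], [0, 0, -0.022], 1],
  [[0.28, -0.87, 0], [0, 0, -0.022], 1],
])

```text
clock: 21.8
position: [0.5348, -0.1454, 0.2407]
ee_rot: [0.663, 0.749, -0.0, -0.001]
contact_force: [0.5, 1.6, -2.9]
finger_gap: 0.404
grip_force: 61.3
```

Request:
carry_out([
  [[0.14, -0.44, 0], [0, 0, -0.01], 1],
  [[0.28, -0.87, 0], [0, 0, -0.022], 1],
  [[0.28, -0.87, 0], [0, 0, -0.022], 1],
])

```text
clock: 22.18
position: [0.5572, -0.2145, 0.2408]
ee_rot: [0.671, 0.741, -0.0, -0.001]
contact_force: [-0.8, 1.5, -2.9]
finger_gap: 0.401
grip_force: 61.3
```

Request:
carry_out([
  [[0.14, -0.44, 0], [0, 0, -0.01], 1],
  [[0.28, -0.87, 0], [0, 0, -0.022], 1],
  [[0.28, -0.87, 0], [0, 0, -0.022], 1],
])

```text
clock: 22.55
position: [0.5797, -0.2836, 0.2408]
ee_rot: [0.679, 0.734, -0.0, -0.001]
contact_force: [0.4, 0.3, -2.4]
finger_gap: 0.405
grip_force: 61.4
```

Request:
carry_out([
  [[0.14, -0.44, 0], [0, 0, -0.01], 1],
  [[0.28, -0.87, -0.3], [0, 0, -0.022], 1],
  [[0.28, -0.87, -0.7], [0, 0, -0.022], 1],
  [[0.28, -0.87, -1], [0, 0, -0.022], 1],
  [[0.28, -0.87, -1], [0, 0, -0.022], 1],
  [[0.28, -0.87, -1], [0, 0, -0.022], 1],
])

```text
clock: 23.3
position: [0.6025, -0.3522, 0.1632]
ee_rot: [0.687, 0.726, -0.0, -0.0]
contact_force: [0.5, -1.0, -2.3]
finger_gap: 0.404
grip_force: 61.2
```

```bash
cat > look3.py <<'E'
from h import *
p,r,o=state();print(p,o['contact_force'],o['finger_gap'])
a=np.radians(3.2);mv(np.array([.606,-.353,-.0015]),toolR(np.array([np.cos(a),np.sin(a),0]),[0,0,-1]))
for n in('scene','top'):
    f,z,K,T=cap(n);np.savez(f'{n}4.npz',f=f,z=z,K=K,T=T);W=cloud(z,K,T).reshape(-1,3)
    h=p[2]+.0155+.032
    s=W[(abs(W[:,2]-h)<.005)&(abs(W[:,0]-p[0])<.08)&(abs(W[:,1]-p[1])<.08)]
    if len(s)>10:
        rc=cv2.minAreaRect((s[:,:2]*1000).astype(np.float32));print(n,'pack top',len(s),np.median(s[:,2]).round(4),np.round(rc[0],1),np.round(rc[1],1),round(rc[2],1))
E
python3 look3.py
```

```text
[ 0.60254197 -0.35224398  0.16315924] [ 0.53272668 -1.00473846 -2.33242447] 0.4038288477503553
 shift [ 0.043 -0.009 -2.058] turn [-0.0003 -0.001   0.0004]
scene pack top 378 0.2112 [ 607.8 -348.3] [52.1 96.3] 18.7
top pack top 29 0.2118 [ 609.1 -306.1] [12.9 27.6] 64.1
```

Request:
carry_out([
  [[0.04, -0.01, -0.5], [0, 0, 0], 1],
  [[0.04, -0.01, -1], [0, 0, 0], 1],
  [[0.04, -0.01, -1], [0, 0, 0], 1],
  [[0.04, -0.01, -1], [0, 0, 0], 1],
])

```text
clock: 23.9
position: [0.6061, -0.3542, 0.0839]
ee_rot: [0.688, 0.726, -0.0, -0.0]
contact_force: [0.5, -0.4, -1.1]
finger_gap: 0.406
grip_force: 61.2
```

Request:
carry_out([
  [[0, 0, -0.3], [0, 0, 0], 1],
  [[0, 0, -0.6], [0, 0, 0], 1],
  [[0, 0, -0.6], [0, 0, 0], 1],
  [[0, 0, -0.6], [0, 0, 0], 1],
])

```text
clock: 24.4
position: [0.6054, -0.3539, 0.0335]
ee_rot: [0.688, 0.726, -0.001, -0.001]
contact_force: [-0.2, -0.4, -1.8]
finger_gap: 0.407
grip_force: 61.2
```

```bash
cat >> look3.py <<'E'
a=np.radians(3.2);RC=np.array([[np.cos(a),-np.sin(a)],[np.sin(a),np.cos(a)]])
d=np.load('scene4.npz');W=cloud(d['z'],d['K'],d['T']);C=(W[:,:,:2]-[.606,-.3545])@RC
h=p[2]+.0475
for nm,lo,hi in(('pack',h-.006,h+.006),('walls',.021,.033)):
    k=(W[:,:,2]>lo)&(W[:,:,2]<hi)&(abs(C[:,:,0])<.045)&(abs(C[:,:,1])<.075)
    s=C[k];print(nm,len(s),'y',np.percentile(s[:,1],[1,3,97,99]).round(4))
    for side in(-1,1):
        t=s[(s[:,1]*side>.02)&(s[:,1]*side<.048)];print(' x',side,np.percentile(t[:,0],[1,3,97,99]).round(4) if len(t) else '')
f=d['f'][215:285,115:215,::-1];cv2.imwrite('pics/ch.png',cv2.resize(np.clip(f*1.8,0,255).astype(np.uint8),(700,490),interpolation=cv2.INTER_CUBIC))
E
python3 look3.py
```

```text
[ 0.60540926 -0.35388976  0.03345125] [-0.15046779 -0.36685646 -1.75475682] 0.4073292247545944
 shift [ 0.007  0.011 -0.437] turn [-0.0012 -0.0028  0.0012]
scene pack top 310 0.0816 [ 610.4 -352.4] [ 53.6 101.3] 19.3
top pack top 22 0.0806 [ 611.4 -310.5] [20.6 14.9] 2.5
pack 327 y [-0.0487 -0.0467  0.0489  0.0492]
 x -1 [-0.0091 -0.0089  0.0078  0.0085]
 x 1 [-0.0178 -0.0162  0.0174  0.0177]
walls 173 y [-0.0623 -0.0614  0.0614  0.0619]
 x -1 [0.0222 0.0228 0.0296 0.0298]
 x 1 [-0.0277 -0.0271  0.0302  0.0304]
```

View pics/ch.png

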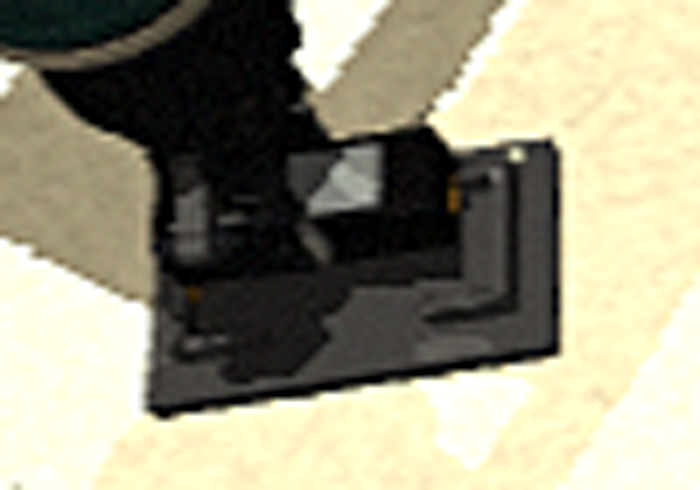

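The pack is held level over the charger's bay, grey panel up (340,180), and its centre is within 1 mm of the bay's. I lower it.

Request:
carry_out([
  [[0.01, 0.01, -0.12], [0, -0.003, 0], 1],
  [[0.01, 0.01, -0.24], [0, -0.003, 0], 1],
  [[0.01, 0.01, -0.34], [0, -0.003, 0], 1],
  [[0.01, 0.01, -0.38], [0, -0.003, 0], 1],
  [[0.01, 0.01, -0.4], [0, -0.003, 0], 1],
  [[0.01, 0.01, -0.4], [0, -0.003, 0], 1],
])

```text
clock: 25.25
position: [0.6062, -0.3531, 0.0015]
ee_rot: [0.688, 0.726, 0.001, -0.0]
contact_force: [0.7, -0.0, -2.7]
finger_gap: 0.402
grip_force: 61.3
```

Request:
carry_out([
  [[0, 0, -0.015], [0, 0, 0], 1],
  [[0, 0, -0.015], [0, 0, 0], 1],
])

```text
clock: 25.5
position: [0.6062, -0.353, 0.0002]
ee_rot: [0.688, 0.726, 0.001, -0.0]
contact_force: [-0.4, 0.2, -2.1]
finger_gap: 0.408
grip_force: 61.3
```

Request:
carry_out([
  [[0, 0, -0.015], [0, 0, 0], 1],
  [[0, 0, -0.015], [0, 0, 0], 1],
])

```text
clock: 25.75
position: [0.6061, -0.353, -0.0012]
ee_rot: [0.688, 0.726, 0.001, -0.0]
contact_force: [0.2, -0.4, -2.8]
finger_gap: 0.404
grip_force: 61.3
```

Request:
carry_out([
  [[0, 0, -0.012], [0, 0, 0], 1],
  [[0, 0, -0.012], [0, 0, 0], 1],
])

```text
clock: 26.0
position: [0.6061, -0.353, -0.0021]
ee_rot: [0.688, 0.726, 0.001, -0.0]
contact_force: [0.1, -0.5, -2.2]
finger_gap: 0.404
grip_force: 61.3
```

Request:
carry_out([
  [[0, 0, -0.012], [0, 0, 0], 1],
  [[0, 0, -0.012], [0, 0, 0], 1],
])

```text
clock: 26.25
position: [0.6062, -0.3531, -0.0024]
ee_rot: [0.688, 0.726, 0.001, -0.0]
contact_force: [-2.9, 2.0, 5.2]
finger_gap: 0.408
grip_force: 62.1
```

Contact at the expected floor height. Release and lift.

Request:
carry_out([
  [[0, 0, 0.01], [0, 0, 0], 0.1],
  [[0, 0, 0.01], [0, 0, 0], -0.1],
  [[0, 0, 0.01], [0, 0, 0], -0.2],
  [[0, 0, 0.01], [0, 0, 0], -0.2],
  [[0, 0, 0.3], [0, 0, 0], -0.2],
  [[0, 0, 0.8], [0, 0, 0], -0.2],
  [[0, 0, 1], [0, 0, 0], -0.2],
  [[0, 0, 1], [0, 0, 0], -0.2],
])

```text
clock: 27.25
position: [0.6067, -0.3534, 0.0789]
ee_rot: [0.688, 0.726, 0.001, 0.001]
contact_force: [-0.5, 0.6, -0.7]
finger_gap: 0.599
grip_force: 0.0
```

Request:
carry_out([
  [[0, 0, 0.5], [0, 0, 0], -0.2],
  [[-0.1, 0.4, 1], [0, 0, 0], -0.2],
  [[-0.3, 0.9, 1], [0, 0, 0], -0.2],
  [[-0.3, 0.9, 1], [0, 0, 0], -0.2],
])

```text
clock: 27.75
position: [0.5815, -0.279, 0.1564]
ee_rot: [0.687, 0.727, 0.001, -0.001]
contact_force: [0.4, -0.3, -0.2]
finger_gap: 0.6
grip_force: 0.0
```

Request:
carry_out([
  [[-0.3, 0.4, 0.4], [0, 0, 0], -0.2],
  [[-0.8, 0.9, 0.8], [0, 0, 0], -0.2],
  [[-0.8, 0.9, 0.8], [0, 0, 0], -0.2],
  [[-0.8, 0.9, 0.8], [0, 0, 0], -0.2],
])

```text
clock: 28.25
position: [0.5182, -0.2094, 0.22]
ee_rot: [0.688, 0.726, 0.0, -0.001]
contact_force: [0.1, 0.0, -1.2]
finger_gap: 0.601
grip_force: 0.0
```

```bash
python3 - <<'E'
from h import *
f,z,K,T=cap('scene');W=cloud(z,K,T);a=np.radians(3.2);RC=np.array([[np.cos(a),-np.sin(a)],[np.sin(a),np.cos(a)]])
C=(W[:,:,:2]-[.606,-.3545])@RC
k=(abs(C[:,:,0])<.04)&(abs(C[:,:,1])<.07)&(W[:,:,2]>.038)
s=C[k];q=W[k];print('pack',len(s),np.percentile(q[:,2],[2,50,98]).round(4),np.percentile(s,[1,99],axis=0).round(4))
A=np.c_[s,np.ones(len(s))];print(np.linalg.lstsq(A,q[:,2],rcond=None)[0].round(4))
k=(abs(W[:,:,2]-.013)<.004)&(abs(W[:,:,0]-.6)<.1)&(abs(W[:,:,1]-.35)<.1);print('cover z',np.median(W[k][:,2]))
m=(k).astype(np.uint8);rc=cv2.minAreaRect((W[k][:,:2]*1000).astype(np.float32));print(rc)
m=(abs(W[:,:,2]-.003)<.004)&(abs(W[:,:,0]-.6)<.13)&(abs(W[:,:,1]-.35)<.13)&(f.max(2)<110)
print('mat',cv2.minAreaRect((W[m][:,:2]*1000).astype(np.float32)))
cv2.imwrite('pics/end.png',np.clip(f[:,:,::-1]*1.6,0,255).astype(np.uint8));print(state()[2]['contact_force'],state()[2]['clock'])
E
```

```text
pack 523 [0.0391 0.0457 0.0496] [[-0.0172 -0.0479]
 [ 0.0188  0.0498]]
[-0.0586 -0.0007  0.0457]
cover z 0.012383023256053116
((605.796630859375, 347.2974853515625), (130.45748901367188, 103.3846206665039), 80.19805908203125)
mat ((599.5903930664062, 348.22564697265625), (182.4690704345703, 154.66778564453125), 79.93579864501953)
[-0.95456431 -1.26645849  0.17103971] 28.3
```

View pics/end.png

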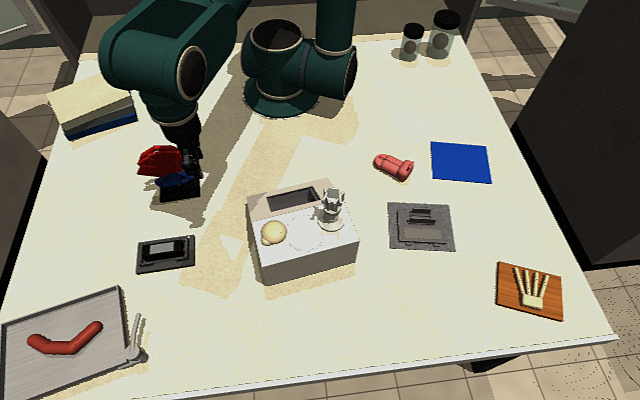

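The final picture shows the pack in the charger (165,250), top at 46 mm as it must be, and the cover flat on the grey mat (420,228), 6 mm from its middle at most. The four models stand as before.

```bash
python3 -c "
from h import *
print(ticket.close_job())"
```

```text
the job is handed in; nothing more can be done
None
```

I handed the job in at about 28 s: the cover lies flat, outer side up, within about 6 mm of the grey mat's middle, the pack is seated in the charger's bay, panel up, and the larynx, pelvis, tongue and kneecap look undisturbed in the last picture.

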